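Lock the push-and-turn safety cap on a specimen jar

TASK

Close the specimen jar: take the black cap with the bar handle from the bench, set it on the jar's neck and feel for the turn at which its lugs drop into the collar's gaps, press it down gently against the sprung seal while turning it clockwise (seen from above) to the end stop, then let go so that it springs up and stays locked. Never push or twist it hard (some 15 N of push and half a newton metre of twist are plenty), and leave everything else on the bench where it is.

Things in the scene. Friction and masses are not known exactly. Their poses are not given: they have to be found in the camera images.
- cap: Black plastic cap, loose, upright on the bench, 68 mm across, 54 mm high, 50 to 100 g. Origin: centre of its lower rim, z up. Skirt z 0 to 24 mm (also its inner ceiling's height), inner radius 26.5 mm, lowest 8 mm flaring to radius 30 mm as a lead-in. Disc top at z 28. On it a bar handle along x, 52 mm long, 16 mm wide, z 28 to 54. Same after a half turn.
- cap_grip (a point): Point on the cap's axis inside the bar handle, 46 mm above the cap's lower rim: grip here across the 16 mm bar. Axes as the cap's.
- cap_lug (a point): Centre of the inner lug at the cap's +x side (25 mm out, 4 mm above the lower rim), a second one at -x: both in line with the bar. Each reaches from the skirt in to radius 22 mm, is 10 mm wide and spans 2 to 6 mm above the rim.
- holder: Dark steel plate, 100 mm square, 12 mm thick, fixed to the bench, with the white specimen jar (76 mm across) clamped upright on its centre. Origin: centre of its underside, on the bench, z up. The jar's own turn is not measured: its gaps lie up to 0.6 rad either way from the holder's x axis and must be felt for (or seen). The clamp slips only above 4 N m.
- jar_shoulder (a point): On the jar's axis at its shoulder, 88 mm above the holder's origin. Two small upright ribs on the shoulder's edge (36 mm out) mark the directions of the two collar gaps; jar and cap are the same after a half turn. Above the shoulder the neck, radius 20 mm, rim at 115 mm, its top 4 mm tapered to radius 17.
- jar_collar (a point): On the axis at the neck collar's top, 108 mm above the holder. Collar radius 25 (1.5 mm clear of the skirt), two 36 degree gaps. Clockwise from a gap's centre: 18 to 44 degrees a ridge, underside 100 mm up; 44 to 80 a notch, roof 103 mm; then a stop that halts the cap at 67 degrees (1.17 rad). Anticlockwise a solid wall. Cap rim heights: 106 lugs on the collar; 102 in the gaps, unpressed.
- jar_mouth (a point): Top centre of the grey sprung sealing plug (26 mm across), unpressed, 126 mm above the holder; fixed point. The plug bears the cap's ceiling: 1.2 N preload plus 1.2 N/mm. Rim heights: press below 94 mm (11 N) to turn under the ridge; hard on the neck at 91 mm (14 N); let go at the stop it rises to 97 mm (7 N), locked. Unpressed (102 mm) it cannot turn out of the gaps, 5 degrees either way.
- boat_a: Square white weighing boat, 90 mm, 23 mm high, bystander. Origin: centre of its underside.
- boat_b: Rectangular white weighing boat, 125 by 100 mm, 23 mm high, bystander. Origin: centre of its underside.
- plain_lid: Plain black disc lid of another jar, 44 mm across, 15 mm high, no handle, bystander. Origin: centre of its underside.
- tub: White open tub, 100 by 150 mm, 85 mm high, bystander. Origin: centre of its underside.
- marker: Marker pen with green cap, 130 mm long along x, 14 mm thick, bystander. Origin: underside of its middle.
- tube_rack: White sloped tube rack with small holes, 190 mm long (y), 85 mm wide, 50 mm high, bystander. Origin: centre of its underside.
- pipette: Grey and white pipette lying along its x axis, 260 mm long, 26 mm thick, bystander. Origin: underside of its body's middle.
Not all that is in view belongs to the job. Several things have the shape of the cap; the one meant has the colours described above.

How it is judged:
By the outcome, as a careful person would: the job done as asked, in the order asked, and still so for the second after the job is handed in, with the robot touching nothing.
It also fails if it takes over 72 s, if anything falls off the work surface, if the arm or the gripper's body presses on something with over 40 N, if the wrist force passes 120 N, or if a joint passes its speed limit or range.

ROBOT

A 7-joint arm with a two-finger parallel gripper is mounted at the origin on the work surface. World frame = base frame: x ahead of the robot, y to its left, z up, the work surface at z = 0. Lengths are in m, angles in rad, forces in N, time in s.
With the tool pointing down it reaches from about 0.4 to 0.85 m from the base axis. Payload 4.5 kg.
Tool frame: the origin (TCP) lies midway between the tips of the shut fingers; the grasp point (between the pads) lies 19 mm behind it; z points along the fingers, y is the line along which they close (so a half turn about z gives the same grasp; the last joint's range is limited). The gripper opens to 88 mm and grips with 3 to 60 N. Pads are 18 mm wide; open, the fingers measure 123 mm over their backs; the gripper's body (75 mm by 187 mm) begins 45 mm behind the grasp point.
Start: joints at [1.338, 0.689, -0.195, 1.565, 0.157, 0.902, -0.215], TCP at [0.165, -0.603, 0.239] pointing down, gripper open.
Joint ranges: [-3.01, 3.01], [-0.46, 2.08], [-1.47, 1.51], [0.13, 2.56], [-1, 4.14], [0.04, 2.09], [-2.66, 2.66]. Speed limits (rad/s): [2.57, 2.57, 3.14, 3.14, 3.14, 3.14, 3.14].

INTERFACE

Orientations are given as a unit quaternion [w, x, y, z].
In Python, from station import bot gives the robot as it stands. The module is installed in compiled form; this text tells all that it offers.
- The arm moves only by the tool play_rows, never from a script. Its argument "targets" is a list of rows, each an object with "claw": the opening, from 0 (shut) to 1 (fully open); "xyz": the shift along the tool's x, y, z in units of 50 mm (1.0 is 50 mm), a list of three; "delta_rot": the turn, a rotation vector about the tool's x, y, z in units of 8 degrees (1.0 is 8 degrees), a list of three. A call has 1 to 20 rows; each row shifts and turns the commanded pose from where the row before left it, along the tool's axes as they then stand; what a row does not reach is not made up. A row lasts 1/10 s, in which the tool goes at most 50 mm and 8.59 degrees, less where a joint would pass 70% of its speed; a pose out of reach is approached as far as the arm can. A call is refused whole if a number of a shift passes 1 or a number of a turn 1, either way. A call with a gripper value outside its range is refused whole. The fingers move at their own pace and stop on an object; the grip force is fixed at half the most. Time passes only in rows, so rows that do not move let the fingers close. It gives the time, the measured TCP pose, the force, the opening and the grip force at its end, in the units of the state.
- bot.get_state(): the state, without advancing time (a new reading comes with each control period).
- bot.camera(name): name is "scene" or "top"; returns a dict with "color" (480x640x3 uint8, red, green, blue), "vfov" (degrees; the focal length in pixels is half the picture's height over the tangent of half this angle, whatever the lens; pixels are square), "cx", "cy" (the principal point, pixels), "dist" ([k1, k2, p1, p2, k3] as OpenCV has them; the pictures are not rectified), "pose" (4x4, takes a point from camera to world coordinates). Camera axes: x right, y up, looking along -z (the intrinsics and any distortion apply to the point x, -y, -z); pixel columns grow to the right and rows downward; lengths in m; the calibration is good to about 2 mm. A picture is of the moment at which its call begins. There is no depth.
- bot.sign_off(): hands the job in; it is judged then, once.
The state is a dict: "time_s": time; "q": joint angles; "joint_velocities": joint speeds; "joint_efforts": joint torques, N m; "tool_pos": TCP position; "tcp_rot": TCP orientation; "contact_force": force on the tool from outside, world axes, zero at the start; "moment": the same for the moment, N m; "gripper_width": finger opening in m; "grasp_force": force on a finger pad.
Only numpy, scipy, OpenCV 4.12 (cv2) and the standard library are available. Lean on these libraries where they do the work, as an engineer would, in place of code of your own. Each camera call takes 0.05 s, during which the arm holds its last target. There are 200 camera calls.

## Working session

There is one attempt and no reset: what is moved stays moved. The work goes in short steps, Python scripts to look and compute and a tool call to move; the robot and the scene stay as the last step left them, time stands still between calls to the robot, and variables do not carry over. Pictures are saved under pics/ and viewed, at most 10 in all, crops included, and the job is handed in when it is done.

Besides the shell and the picture viewer there is one more tool, called in YAML: its name, and indented under it one key for each argument. play_rows: Moves the arm, as the interface text tells. Its arguments: {"type":"object","properties":{"targets":{"type":"array"}},"required":["targets"]}

```bash
mkdir -p pics
python3 - <<'E'
from station import bot
import cv2, numpy as np
s=bot.get_state(); print({k:np.round(v,3) for k,v in s.items()})
for n in("scene","top"):
    c=bot.camera(n); cv2.imwrite(f"pics/{n}0.png",c["color"][:,:,::-1]); np.save(f"pics/{n}0.npy",c,allow_pickle=True)
    print(n,c["vfov"],c["cx"],c["cy"],c["dist"],np.round(c["pose"],3).tolist())
E
```

```text
{'time_s': np.float64(0.0), 'q': array([ 1.338,  0.69 , -0.195,  1.566,  0.157,  0.903, -0.215]), 'joint_velocities': array([ 0.   , -0.   , -0.001,  0.001, -0.   , -0.002,  0.   ]), 'joint_efforts': array([-0.0000e+00, -5.2756e+01, -1.2670e+00, -1.5343e+01, -5.3000e-02,
        7.0000e-03,  0.0000e+00]), 'tool_pos': array([ 0.165, -0.602,  0.238]), 'tcp_rot': array([-0.001,  0.991,  0.133, -0.   ]), 'contact_force': array([-0.496,  0.261,  0.729]), 'moment': array([ 0.018,  0.003, -0.031]), 'grasp_force': np.float64(0.0), 'gripper_width': np.float64(0.088)}
scene 56.58904146848077 320.2397762166822 243.05257786691638 [-0.07073477  0.          0.          0.          0.        ] [[-0.142, -0.717, 0.682, 1.458], [0.99, -0.099, 0.101, 0.117], [-0.005, 0.69, 0.724, 1.015], [0.0, 0.0, 0.0, 1.0]]
top 53.96870262988334 325.64297824695296 238.41873370336438 [0.0152341 0.        0.        0.        0.       ] [[-0.023, 0.984, -0.175, 0.359], [-1.0, -0.021, 0.01, -0.012], [0.006, 0.175, 0.985, 1.2], [0.0, 0.0, 0.0, 1.0]]
```

View pics/scene0.png

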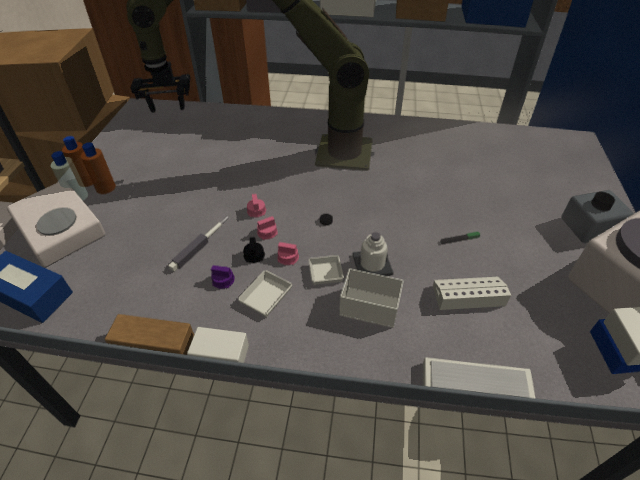

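View pics/top0.png

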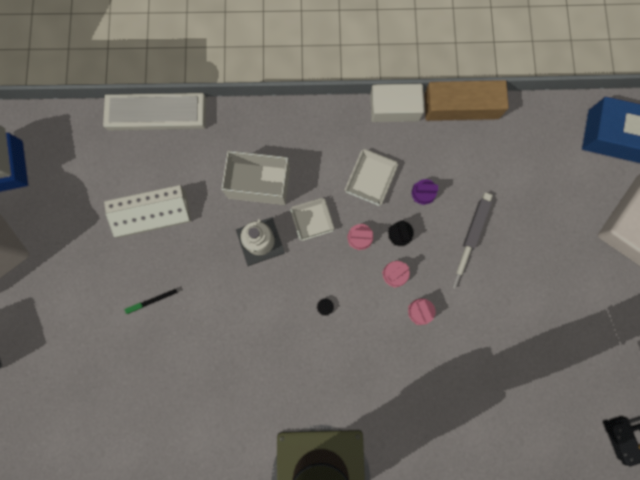

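The black cap is at scene (254,250) and top (401,233). The jar is at scene (374,250) and top (257,237). Next I'll enlarge both.

```bash
cat > h.py <<'E'
import numpy as np, cv2
def K(c):
    f=240/np.tan(np.radians(c["vfov"]/2)); return np.array([[f,0,c["cx"]],[0,f,c["cy"]],[0,0,1.]])
def ray(c,uv):
    p=cv2.undistortPoints(np.array([[uv]],float),K(c),np.array(c["dist"]))[0,0]
    P=np.array(c["pose"]); return P[:3,3],P[:3,:3]@np.array([p[0],-p[1],-1])
def onplane(c,uv,z):
    o,d=ray(c,uv); return o+d*(z-o[2])/d[2]
def proj(c,X):
    P=np.array(c["pose"]); x=(np.atleast_2d(X)-P[:3,3])@P[:3,:3]; x=x*[1,-1,-1]
    return cv2.projectPoints(x.reshape(-1,1,3),np.zeros(3),np.zeros(3),K(c),np.array(c["dist"]))[0][:,0]
def load(n): return np.load(f"pics/{n}.npy",allow_pickle=True).item()
E
python3 - <<'E'
from h import *
s,t=load("scene0"),load("top0")
def crop(c,u,v,w=56,h=42):
    im=c["color"][v-h//2:v+h//2,u-w//2:u+w//2,::-1]
    return cv2.resize(np.clip(im.astype(float)*1.6,0,255).astype(np.uint8),(400,300),interpolation=cv2.INTER_CUBIC)
cv2.imwrite("pics/m1.png",np.vstack([np.hstack([crop(s,254,250),crop(t,401,233)]),np.hstack([crop(s,374,252,80,60),crop(t,258,240,72,54)])]))
E
```

```text
(no output)
```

View pics/m1.png

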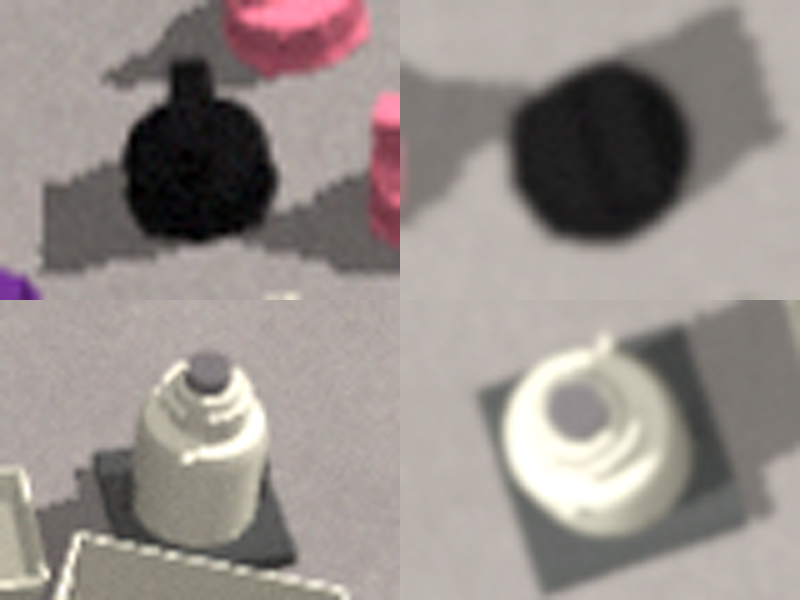

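The cap's bar lies roughly along x. In the jar crop, one rib shows at top pixel ≈(259,221) and the other at ≈(255,251). In the scene view the rib is at ≈(372,253). Next I'll measure numerically, with the contrast stretched for the bar.

Run:
```python
from h import *
s,t=load("scene0"),load("top0")
def blob(m,u,v,r):
    k=np.zeros_like(m);k[v-r:v+r,u-r:u+r]=1; m=m*k
    n,l,st,ce=cv2.connectedComponentsWithStats(m.astype(np.uint8)); i=1+st[1:,4].argmax(); return l==i,ce[i],st[i]
def tri(uvs,uvt):
    A=[];b=[]
    for c,uv in((s,uvs),(t,uvt)):
        o,d=ray(c,uv); d/=np.linalg.norm(d); Q=np.eye(3)-np.outer(d,d); A.append(Q);b.append(Q@o)
    x=np.linalg.lstsq(np.vstack(A),np.hstack(b),rcond=None)[0]; return x,proj(s,x)-uvs,proj(t,x)-uvt
# cap
mt,ct,st=blob((t["color"].max(2)<45),401,233,22); print("cap top",ct,st)
ms,cs,ss=blob((s["color"].max(2)<45),254,250,22); print("cap scene",cs,ss)
cnt=cv2.findContours(mt.astype(np.uint8),0,1)[0][0]; print("ellipse",cv2.fitEllipse(cnt))
for z in(.02,.028): print("cap@z",z,onplane(t,ct,z),onplane(s,cs,z))
# plug: grey/purplish
for n,c,u,v in(("s",s,375,237),("t",t,254,233)):
    a=c["color"].astype(int); g=(a.max(2)>60)&(a[:,:,2]-a[:,:,1]>4)&(a.max(2)<140)
    m,ce,sst=blob(g,u,v,8); print("plug",n,ce,sst)
    if n=="s":us=ce
    else: ut=ce
print("plug tri",tri(us,ut)); print(onplane(s,us,.126),onplane(t,ut,.126))
# ribs
for n,c,uv in(("t+",t,(258.9,221.5)),("t-",t,(254.9,251.3)),("s+",s,(372,253.2))): print(n,onplane(c,uv,.09))
# plate corners top: crop pix
for p in((480,393),(685,325),(748,522),(548,592)): print(onplane(t,(222+(p[0]-400)/400*72,213+(p[1]-300)/300*54),.012))
def crop(c,u,v,w=32,h=24):
    im=c["color"][v-h:v+h,u-w:u+w,::-1].astype(float)
    return cv2.resize(np.clip((im-5)*6,0,255).astype(np.uint8),(640,480),interpolation=cv2.INTER_CUBIC)[:, :]
x=crop(t,401,233,16,16)
cv2.imwrite("pics/m2.png",np.hstack([cv2.resize(crop(t,401,233,16,16),(400,400)),cv2.resize(crop(s,254,248,16,16),(400,400))]))
```

```text
cap top [400.7483871 232.8516129] [389 221  25  24 465]
cap scene [253.06393862 251.46547315] [243 237  22  26 391]
ellipse ((400.73675537109375, 232.84002685546875), (22.746662139892578, 24.269601821899414), 60.707183837890625)
cap@z 0.02 [ 0.57924849 -0.21629347  0.02      ] [ 0.58370024 -0.21816716  0.02      ]
cap@z 0.028 [ 0.5777577  -0.21490961  0.028     ] [ 0.59073093 -0.21546849  0.028     ]Traceback (most recent call last):
  File "<stdin>", line 19, in <module>
  File "<stdin>", line 5, in blob
ValueError: attempt to get argmax of an empty sequence
```

Run:
```python
from h import *
s,t=load("scene0"),load("top0")
print(s["color"][234:242:2,370:382:2].tolist()); print(t["color"][228:238:2,248:262:2].tolist())
def blob(m,u,v,r):
    k=np.zeros_like(m);k[v-r:v+r,u-r:u+r]=1; m=m*k
    n,l,st,ce=cv2.connectedComponentsWithStats(m.astype(np.uint8)); i=1+st[1:,4].argmax(); return ce[i],st[i]
uv={}
for n,c,u,v in(("s",s,375,236),("t",t,254,233)):
    a=c["color"].astype(int); g=(a.max(2)<(100 if n=="t" else 112))
    try: uv[n],q=blob(g,u,v,6); print("plug",n,uv[n],q,onplane(c,uv[n],.126))
    except Exception as e: print(e)
for n,c,p in(("t+",t,(258.9,221.5)),("t-",t,(254.9,251.3)),("s+",s,(372,253.2))): print(n,onplane(c,p,.09))
for p in((480,393),(685,325),(748,522),(548,592)): print(onplane(t,(222+(p[0]-400)/400*72,213+(p[1]-300)/300*54),.012))
def crop(c,u,v,w,k):
    im=c["color"][v-w:v+w,u-w:u+w,::-1].astype(float)
    return cv2.resize(np.clip((im-5)*k,0,255).astype(np.uint8),(400,400),interpolation=cv2.INTER_CUBIC)
cv2.imwrite("pics/m2.png",np.hstack([crop(t,401,233,16,6),crop(s,254,248,16,6)]))
```

```text
[[[142, 137, 127], [82, 77, 80], [84, 81, 81], [82, 78, 79], [86, 79, 81], [104, 98, 96]], [[101, 97, 89], [77, 73, 75], [82, 77, 79], [84, 80, 82], [86, 82, 81], [131, 126, 117]], [[102, 99, 90], [51, 49, 49], [69, 65, 66], [74, 70, 70], [69, 66, 66], [144, 140, 129]], [[104, 102, 92], [86, 84, 76], [56, 53, 53], [53, 50, 50], [104, 101, 94], [170, 165, 150]]]
[[[149, 146, 134], [117, 114, 108], [106, 102, 99], [101, 97, 96], [105, 102, 98], [114, 111, 103], [113, 110, 100]], [[129, 126, 118], [96, 92, 92], [93, 89, 90], [93, 88, 89], [94, 90, 91], [107, 104, 99], [112, 110, 100]], [[124, 120, 114], [94, 89, 90], [93, 88, 89], [92, 88, 90], [93, 88, 90], [94, 90, 89], [111, 109, 100]], [[135, 131, 123], [96, 92, 92], [92, 87, 89], [92, 88, 89], [92, 87, 89], [90, 86, 84], [113, 111, 101]], [[157, 154, 142], [118, 115, 109], [96, 91, 91], [91, 87, 88], [92, 88, 87], [119, 116, 108], [127, 124, 114]]]
plug s [374.48113208 235.90566038] [369 230  12  12 106] [0.57251112 0.13987668 0.126     ]
plug t [253.98461538 232.61538462] [250 229  10   9  65] [0.56733538 0.14212783 0.126     ]
t+ [0.60125743 0.13561626 0.09      ]
t- [0.52904799 0.14495286 0.09      ]
s+ [0.60571452 0.13786657 0.09      ]
[0.59787565 0.20352826 0.012     ]
[0.62801429 0.10898141 0.012     ]
[0.53505823 0.08047312 0.012     ]
[0.50484653 0.17166843 0.012     ]
```

View pics/m2.png

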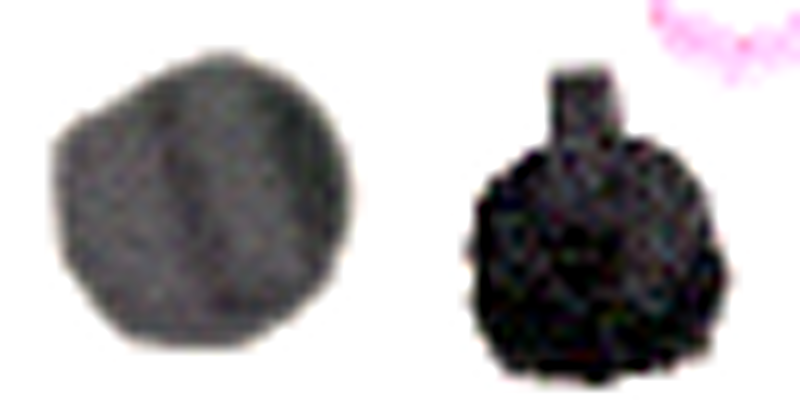

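The jar axis comes out at about (0.567, 0.141), and the plate centre, plug and rib midpoint agree on it. The rib span measures 72.8 mm against the expected 72. The gap direction is about -7°. The cap sits near (0.580, -0.217) with its bar at about +18° (dark strips from (160,100) to (225,300), and seen end-on from the scene camera). Next I'll move above the cap.

play_rows:
  targets:
    - {"claw": 0.5,"xyz": [0.3,-0.16,0.05],"delta_rot": [0,0,0]}
    - {"claw": 0.5,"xyz": [0.5,-0.26,0.09],"delta_rot": [0,0,0]}
    - {"claw": 0.5,"xyz": [0.5,-0.26,0.09],"delta_rot": [0,0,0]}
    - {"claw": 0.5,"xyz": [0.5,-0.26,0.09],"delta_rot": [0,0,0]}
    - {"claw": 0.5,"xyz": [0.5,-0.26,0.09],"delta_rot": [0,0,0]}
    - {"claw": 0.5,"xyz": [0.5,-0.26,0.09],"delta_rot": [0,0,0]}
    - {"claw": 0.5,"xyz": [0.5,-0.26,0.09],"delta_rot": [0,0,0]}
    - {"claw": 0.5,"xyz": [0.5,-0.26,0.09],"delta_rot": [0,0,0]}
    - {"claw": 0.5,"xyz": [0.5,-0.26,0.09],"delta_rot": [0,0,0]}
    - {"claw": 0.5,"xyz": [0.5,-0.26,0.09],"delta_rot": [0,0,0]}
    - {"claw": 0.5,"xyz": [0.5,-0.26,0.09],"delta_rot": [0,0,0]}
    - {"claw": 0.5,"xyz": [0.5,-0.26,0.09],"delta_rot": [0,0,0]}
    - {"claw": 0.5,"xyz": [0.5,-0.26,0.09],"delta_rot": [0,0,0]}
    - {"claw": 0.5,"xyz": [0.5,-0.26,0.09],"delta_rot": [0,0,0]}
    - {"claw": 0.5,"xyz": [0.5,-0.26,0.09],"delta_rot": [0,0,0]}
    - {"claw": 0.5,"xyz": [0.5,-0.26,0.09],"delta_rot": [0,0,0]}
    - {"claw": 0.5,"xyz": [0.5,-0.26,0.09],"delta_rot": [0,0,0]}
    - {"claw": 0.5,"xyz": [0.5,-0.26,0.09],"delta_rot": [0,0,-0.2]}
    - {"claw": 0.5,"xyz": [0.5,-0.26,0.09],"delta_rot": [0,0,-0.2]}
    - {"claw": 0.5,"xyz": [0.3,-0.16,0.05],"delta_rot": [0,0,0]}

```text
time_s: 2.1
tool_pos: [0.5623, -0.2298, 0.1521]
tcp_rot: [-0.001, 0.987, 0.163, 0.0]
contact_force: [0.3, -0.1, 0.6]
gripper_width: 0.0443
grasp_force: 0.0
```

```bash
cat >> h.py <<'E'
def pose(s):
    from scipy.spatial.transform import Rotation as R
    w=s["tcp_rot"]; M=R.from_quat([w[1],w[2],w[3],w[0]]).as_matrix()
    print("t",round(s["time_s"],2),"p",np.round(s["tool_pos"],4),"yawx",round(np.degrees(np.arctan2(M[1,0],M[0,0])),2),"z",np.round(M[:,2],3),"F",np.round(s["contact_force"],2),"M",np.round(s["moment"],3),"q",np.round(s["q"],2),"w",round(s["gripper_width"],4),"g",round(s["grasp_force"],1)); return M
E
python3 - <<'E'
from h import *
from station import bot
M=pose(bot.get_state())
s,t=load("scene0"),load("top0")
th=np.linspace(0,2*np.pi,60)
# silhouette extents: measured vs predicted from circles (z 0 and 28) and bar
def ext(c,thr,u,v,r,ctr,yaw):
    m=np.zeros((480,640),bool); m[v-r:v+r,u-r:u+r]=c["color"].max(2)[v-r:v+r,u-r:u+r]<thr
    n,l,st,ce=cv2.connectedComponentsWithStats(m.astype(np.uint8)); i=1+st[1:,4].argmax(); x,y,w,h=st[i,:4]
    P=[[ctr[0]+.034*np.cos(a),ctr[1]+.034*np.sin(a),z] for a in th for z in(0,.028)]
    ca,sa=np.cos(yaw),np.sin(yaw)
    P+=[[ctr[0]+a*ca-b*sa,ctr[1]+a*sa+b*ca,.054] for a in(-.026,.026) for b in(-.008,.008)]
    p=proj(c,P); print(thr,"meas",x,x+w-1,y,y+h-1,"pred",np.round([*p[:,0][[p[:,0].argmin(),p[:,0].argmax()]],p[:,1].min(),p[:,1].max()],1))
for thr in(40,50,60): ext(t,thr,401,233,22,(.58,-.217),.32); ext(s,thr,254,250,20,(.58,-.217),.32)
E
```

```text
t 2.1 p [ 0.5623 -0.2298  0.1521] yawx 18.72 z [ 0.     0.002 -1.   ] F [ 0.35 -0.07  0.6 ] M [ 0.012 -0.005  0.015] q [ 0.37  0.77 -0.11  1.7   0.11  0.67 -1.04] w 0.0443 g 0.0
40 meas 389 412 221 244 pred [386.6 415.  218.8 247. ]
40 meas 243 264 237 262 pred [242.2 265.5 236.4 263.4]
50 meas 389 413 221 245 pred [386.6 415.  218.8 247. ]
50 meas 243 264 237 262 pred [242.2 265.5 236.4 263.4]
60 meas 388 413 220 245 pred [386.6 415.  218.8 247. ]
60 meas 242 264 236 264 pred [242.2 265.5 236.4 263.4]
```

play_rows:
  targets:
    - {"claw": 0.5,"xyz": [0.21,-0.06,0.2],"delta_rot": [0,0,0]}
    - {"claw": 0.5,"xyz": [0.21,-0.07,0.4],"delta_rot": [0,0,0]}
    - {"claw": 0.5,"xyz": [0,0,0.5],"delta_rot": [0,0,0]}
    - {"claw": 0.5,"xyz": [0,0,0.4],"delta_rot": [0,0,0]}
    - {"claw": 0.5,"xyz": [0,0,0.2],"delta_rot": [0,0,0]}
    - {"claw": 0.5,"xyz": [0,0,0],"delta_rot": [0,0,0]}
    - {"claw": 0.5,"xyz": [0,0,0],"delta_rot": [0,0,0]}

```text
time_s: 2.8
tool_pos: [0.5786, -0.2217, 0.0681]
tcp_rot: [0.0, 0.987, 0.16, 0.0]
contact_force: [0.1, -0.2, 0.3]
gripper_width: 0.0443
grasp_force: 0.0
```

play_rows:
  targets:
    - {"claw": 0.5,"xyz": [0.06,-0.08,0.1],"delta_rot": [0,0,0]}
    - {"claw": 0.5,"xyz": [0,0,0.2],"delta_rot": [0,0,0]}
    - {"claw": 0.5,"xyz": [0,0,0.2],"delta_rot": [0,0,0]}
    - {"claw": 0.5,"xyz": [0,0,0.14],"delta_rot": [0,0,0]}
    - {"claw": 0.5,"xyz": [0,0,0.08],"delta_rot": [0,0,0]}
    - {"claw": 0.5,"xyz": [0,0,0],"delta_rot": [0,0,0]}
    - {"claw": 0.5,"xyz": [0,0,0],"delta_rot": [0,0,0]}

```text
time_s: 3.5
tool_pos: [0.5802, -0.2165, 0.0317]
tcp_rot: [0.0, 0.987, 0.161, 0.0]
contact_force: [-0.1, -0.6, -0.4]
gripper_width: 0.0441
grasp_force: 0.0
```

Now grip and lift.

play_rows:
  targets:
    - {"claw": 0,"xyz": [0,0,0],"delta_rot": [0,0,0]}
    - {"claw": 0,"xyz": [0,0,0],"delta_rot": [0,0,0]}
    - {"claw": 0,"xyz": [0,0,0],"delta_rot": [0,0,0]}
    - {"claw": 0,"xyz": [0,0,0],"delta_rot": [0,0,0]}
    - {"claw": 0,"xyz": [0,0,0],"delta_rot": [0,0,0]}
    - {"claw": 0,"xyz": [0,0,0],"delta_rot": [0,0,0]}
    - {"claw": 0,"xyz": [0,0,0],"delta_rot": [0,0,0]}
    - {"claw": 0,"xyz": [0,0,-0.1],"delta_rot": [0,0,0]}
    - {"claw": 0,"xyz": [0,0,-0.3],"delta_rot": [0,0,0]}
    - {"claw": 0,"xyz": [0,0,-0.5],"delta_rot": [0,0,0]}
    - {"claw": 0,"xyz": [0,0,-0.5],"delta_rot": [0,0,0]}
    - {"claw": 0,"xyz": [0,0,-0.5],"delta_rot": [0,0,0]}
    - {"claw": 0,"xyz": [0,0,-0.5],"delta_rot": [0,0,0]}
    - {"claw": 0,"xyz": [0,0,-0.5],"delta_rot": [0,0,0]}
    - {"claw": 0,"xyz": [0,0,-0.4],"delta_rot": [0,0,0]}
    - {"claw": 0,"xyz": [0,0,-0.1],"delta_rot": [0,0,0]}
    - {"claw": 0,"xyz": [0,0,0],"delta_rot": [0,0,0]}

```text
time_s: 5.2
tool_pos: [0.5804, -0.2165, 0.2029]
tcp_rot: [0.0, 0.987, 0.161, 0.001]
contact_force: [-0.1, 0.1, -0.4]
gripper_width: 0.0161
grasp_force: 30.0
```

Run:
```python
from h import *
from station import bot
pose(bot.get_state())
```

```text
t 5.2 p [ 0.5804 -0.2165  0.2029] yawx 18.48 z [ 0.002 -0.001 -1.   ] F [-0.08  0.07 -0.37] M [-0.001 -0.049 -0.02 ] q [ 0.34  0.72 -0.11  1.62  0.1   0.8  -1.05] w 0.0161 g 30.0
```

play_rows:
  targets:
    - {"claw": 0,"xyz": [0.07,-0.23,0],"delta_rot": [0,0,0]}
    - {"claw": 0,"xyz": [0.134,-0.458,0],"delta_rot": [0,0,0]}
    - {"claw": 0,"xyz": [0.134,-0.458,0],"delta_rot": [0,0,0]}
    - {"claw": 0,"xyz": [0.134,-0.458,0],"delta_rot": [0,0,0]}
    - {"claw": 0,"xyz": [0.134,-0.458,0],"delta_rot": [0,0,0]}
    - {"claw": 0,"xyz": [0.134,-0.458,0],"delta_rot": [0,0,0]}
    - {"claw": 0,"xyz": [0.134,-0.458,0],"delta_rot": [0,0,0]}
    - {"claw": 0,"xyz": [0.134,-0.458,0],"delta_rot": [0,0,0]}
    - {"claw": 0,"xyz": [0.134,-0.458,0],"delta_rot": [0,0,0]}
    - {"claw": 0,"xyz": [0.134,-0.458,0],"delta_rot": [0,0,0]}
    - {"claw": 0,"xyz": [0.134,-0.458,0],"delta_rot": [0,0,0]}
    - {"claw": 0,"xyz": [0.134,-0.458,0],"delta_rot": [0,0,0]}
    - {"claw": 0,"xyz": [0.134,-0.458,0],"delta_rot": [0,0,0]}
    - {"claw": 0,"xyz": [0.134,-0.458,0],"delta_rot": [0,0,0]}
    - {"claw": 0,"xyz": [0.134,-0.458,0],"delta_rot": [0,0,0]}
    - {"claw": 0,"xyz": [0.07,-0.23,0],"delta_rot": [0,0,0]}
    - {"claw": 0,"xyz": [0,0,0],"delta_rot": [0,0,0]}

```text
time_s: 6.9
tool_pos: [0.5656, 0.1442, 0.2008]
tcp_rot: [-0.001, 0.987, 0.163, -0.001]
contact_force: [-0.4, -0.4, -0.4]
gripper_width: 0.0153
grasp_force: 30.0
```

play_rows:
  targets:
    - {"claw": 0,"xyz": [0,0,0],"delta_rot": [0,0,-0.5]}
    - {"claw": 0,"xyz": [0,0,0],"delta_rot": [0,0,-1]}
    - {"claw": 0,"xyz": [0,0,0],"delta_rot": [0,0,-1]}
    - {"claw": 0,"xyz": [0,0,0],"delta_rot": [0,0,-1]}
    - {"claw": 0,"xyz": [0,0,0],"delta_rot": [0,0,-1]}
    - {"claw": 0,"xyz": [0,0,0],"delta_rot": [0,0,-1]}
    - {"claw": 0,"xyz": [0,0,0],"delta_rot": [0,0,-1]}
    - {"claw": 0,"xyz": [0,0,0],"delta_rot": [0,0,-1]}
    - {"claw": 0,"xyz": [0,0,0],"delta_rot": [0,0,-1]}
    - {"claw": 0,"xyz": [0,0,0],"delta_rot": [0,0,-1]}
    - {"claw": 0,"xyz": [0,0,0],"delta_rot": [0,0,-1]}
    - {"claw": 0,"xyz": [0,0,0],"delta_rot": [0,0,-1]}
    - {"claw": 0,"xyz": [0,0,0],"delta_rot": [0,0,-1]}
    - {"claw": 0,"xyz": [0,0,0],"delta_rot": [0,0,-1]}
    - {"claw": 0,"xyz": [0,0,0],"delta_rot": [0,0,-1]}
    - {"claw": 0,"xyz": [0,0,0],"delta_rot": [0,0,-1]}
    - {"claw": 0,"xyz": [0,0,0],"delta_rot": [0,0,-1]}
    - {"claw": 0,"xyz": [0,0,0],"delta_rot": [0,0,-1]}
    - {"claw": 0,"xyz": [0,0,0],"delta_rot": [0,0,-1]}
    - {"claw": 0,"xyz": [0,0,0],"delta_rot": [0,0,-0.75]}

```text
time_s: 8.9
tool_pos: [0.5667, 0.1389, 0.2008]
tcp_rot: [-0.001, 0.064, 0.998, -0.001]
contact_force: [-0.2, 0.5, -0.7]
gripper_width: 0.0156
grasp_force: 30.0
```

Run:
```python
from h import *
from station import bot
pose(bot.get_state())
ims=[]
for n in("scene","top"):
    c=bot.camera(n); np.save(f"pics/{n}1.npy",c,allow_pickle=True)
    u,v=proj(c,[.567,.141,.13])[0].astype(int); im=c["color"][v-40:v+40,u-40:u+40,::-1].astype(float)
    print(n,u,v); ims.append(cv2.resize(np.clip(im*1.8,0,255).astype(np.uint8),(400,400),interpolation=cv2.INTER_CUBIC))
cv2.imwrite("pics/m3.png",np.hstack(ims)); pose(bot.get_state())
```

```text
t 8.9 p [0.5667 0.1389 0.2008] yawx 172.64 z [-0.001 -0.002 -1.   ] F [-0.16  0.46 -0.67] M [ 0.05  -0.166  0.033] q [ 0.13  0.79 -0.81  1.71  0.69  0.95  0.48] w 0.0156 g 30.0
scene 375 233
top 254 232
t 9.0 p [0.5667 0.1391 0.2008] yawx 172.37 z [-0.001 -0.002 -1.   ] F [ 0.37  0.49 -0.7 ] M [ 0.054 -0.128 -0.019] q [ 0.12  0.79 -0.81  1.71  0.69  0.95  0.48] w 0.0157 g 30.0
```

View pics/m3.png

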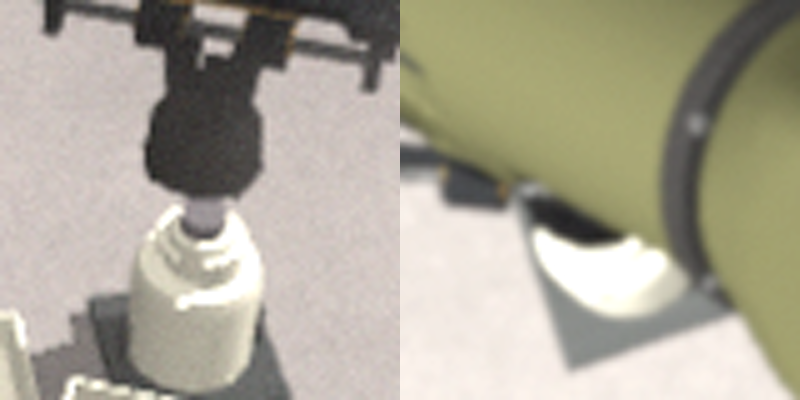

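The scene view shows the cap held upright above the jar, with skirt columns 147–262 in the crop. The plug is at (207,215) and the front rib at about (190,300). The arm hides the top view. I'll compare cap and jar laterally in the same picture.

Run:
```python
from h import *
c=load("scene1"); a=c["color"].astype(int); g=a.max(2)
u0,v0=335,193
def cross(row,lo,hi,thr,dark):
    r=g[row].astype(float); seg=(r<thr) if dark else (r>thr)
    idx=[i for i in range(lo,hi) if seg[i]]
    def sub(i,j): return i+(thr-r[i])/(r[j]-r[i])*(j-i)
    return sub(idx[0]-1,idx[0]),sub(idx[-1]+1,idx[-1])
def yz(u,v,x=.567):
    o,d=ray(c,(u,v)); p=o+d*(x-o[0])/d[0]; return p
for row in range(216,232,2):
    l,r=cross(row,355,395,55,True); m=(l+r)/2; print("cap",row,round(l,2),round(r,2),np.round(yz(m,row),4), "w",round(np.linalg.norm(yz(l,row)-yz(r,row))*1000,1))
print(g[252,355:395].tolist()); print(g[262,355:395].tolist())
for row in range(232,242,2): # plug by value
    print(row,g[row,365:388].tolist())
```

```text
cap 216 364.9 386.17 [0.567  0.1365 0.1964] w 57.1
cap 218 364.6 386.26 [0.567  0.1369 0.1891] w 58.4
cap 220 364.27 386.26 [0.567  0.1371 0.1817] w 59.6
cap 222 363.54 386.25 [0.567  0.1367 0.1741] w 61.8
cap 224 363.63 386.17 [0.567  0.1373 0.1666] w 61.6
cap 226 363.78 386.3 [0.567  0.1383 0.1591] w 61.8
cap 228 364.61 385.07 [0.567  0.1384 0.1514] w 56.4
cap 230 368.0 383.27 [0.567  0.1413 0.144 ] w 42.3
[75, 77, 69, 62, 60, 64, 77, 80, 84, 88, 89, 96, 99, 103, 112, 128, 156, 155, 160, 188, 192, 189, 190, 187, 183, 174, 166, 154, 138, 143, 140, 134, 119, 114, 117, 116, 113, 114, 117, 114]
[40, 46, 43, 41, 36, 51, 78, 85, 86, 88, 90, 94, 91, 96, 94, 95, 96, 95, 98, 98, 97, 96, 97, 95, 101, 106, 109, 118, 124, 124, 91, 59, 61, 61, 80, 109, 117, 117, 115, 115]
232 [117, 118, 119, 119, 116, 113, 95, 71, 51, 53, 51, 55, 55, 58, 67, 82, 74, 69, 101, 115, 115, 114, 116]
234 [115, 121, 118, 122, 142, 150, 122, 86, 88, 87, 88, 89, 88, 91, 94, 108, 117, 115, 115, 116, 119, 118, 117]
236 [118, 123, 146, 171, 155, 112, 85, 81, 90, 89, 87, 87, 89, 87, 95, 136, 171, 145, 120, 114, 116, 115, 116]
238 [118, 135, 152, 107, 105, 111, 64, 51, 62, 69, 78, 74, 78, 73, 90, 154, 183, 171, 164, 128, 115, 116, 116]
240 [147, 118, 120, 108, 94, 112, 111, 90, 71, 57, 53, 52, 64, 110, 160, 180, 168, 170, 178, 148, 115, 115, 116]
```

Run:
```python
from h import *
c=load("scene0"); a=c["color"].astype(int); g=a.max(2)
def yz(u,v,x=.567):
    o,d=ray(c,(u,v)); return np.round(o+d*(x-o[0])/d[0],4)
print(yz(375.2,235),yz(372.7,262)); print(proj(c,[[.567,.141,.126],[.567,.141,.05],[.567,.141,.18]]))
for r in range(228,242): print(r,g[r,364:390].tolist())
for r in (256,260,264,268): print(r,g[r,356:392].tolist())
t=load("top0"); g=t["color"].astype(int).max(2)
for r in range(226,240): print(r,g[r,243:268].tolist())
```

```text
[0.567  0.1417 0.1243] [0.567  0.144  0.0096]
[[374.9960435  234.55708022]
 [372.80723133 252.81424784]
 [376.66281752 220.58112166]]
228 [112, 110, 111, 111, 112, 113, 110, 112, 113, 116, 111, 110, 110, 110, 114, 113, 111, 110, 114, 113, 112, 110, 109, 106, 108, 109]
229 [113, 111, 109, 112, 111, 112, 114, 113, 113, 109, 110, 113, 113, 115, 112, 112, 114, 113, 112, 113, 113, 111, 110, 109, 109, 111]
230 [111, 113, 108, 114, 113, 109, 111, 113, 112, 113, 110, 113, 111, 110, 111, 112, 111, 113, 112, 110, 108, 111, 110, 110, 113, 108]
231 [110, 110, 111, 115, 112, 108, 113, 115, 115, 112, 108, 105, 108, 111, 112, 112, 114, 113, 110, 109, 111, 108, 109, 111, 110, 110]
232 [113, 110, 114, 114, 112, 112, 112, 110, 107, 100, 97, 94, 96, 98, 109, 107, 111, 114, 112, 110, 113, 111, 107, 112, 109, 112]
233 [111, 108, 109, 113, 112, 109, 111, 104, 90, 83, 84, 82, 85, 84, 89, 98, 110, 113, 109, 111, 111, 111, 111, 109, 111, 108]
234 [113, 111, 113, 112, 120, 134, 142, 113, 82, 85, 84, 84, 82, 84, 86, 93, 104, 112, 108, 109, 112, 112, 113, 109, 111, 110]
235 [111, 111, 112, 117, 141, 161, 150, 1
[... 2523 characters left out ...]
 92, 93, 92, 90, 90, 101, 113, 114, 116, 126, 131, 126, 125, 125]
235 [173, 173, 171, 168, 163, 147, 122, 103, 95, 93, 93, 92, 92, 91, 89, 95, 109, 117, 116, 121, 138, 143, 130, 124, 125]
236 [173, 173, 171, 169, 166, 157, 140, 118, 103, 96, 93, 91, 90, 92, 102, 119, 129, 127, 121, 131, 149, 147, 129, 122, 125]
237 [174, 174, 172, 169, 166, 162, 156, 142, 122, 107, 100, 96, 96, 108, 129, 147, 148, 137, 130, 143, 153, 142, 123, 121, 125]
238 [174, 175, 173, 170, 167, 167, 167, 161, 148, 137, 130, 126, 127, 138, 152, 157, 150, 141, 144, 153, 151, 134, 119, 122, 126]
239 [174, 175, 173, 170, 168, 169, 170, 170, 166, 163, 161, 159, 158, 158, 158, 151, 145, 147, 155, 156, 143, 124, 119, 125, 130]
```

Both views put the jar about 4 mm further in +y than the cap now is. I'll shift and descend to a rim height of about 0.12.

play_rows:
  targets:
    - {"claw": 0,"xyz": [0,0.08,0.1],"delta_rot": [0,0,0]}
    - {"claw": 0,"xyz": [0,0,0.2],"delta_rot": [0,0,0]}
    - {"claw": 0,"xyz": [0,0,0.2],"delta_rot": [0,0,0]}
    - {"claw": 0,"xyz": [0,0,0.2],"delta_rot": [0,0,0]}
    - {"claw": 0,"xyz": [0,0,0.2],"delta_rot": [0,0,0]}
    - {"claw": 0,"xyz": [0,0,0.08],"delta_rot": [0,0,0]}
    - {"claw": 0,"xyz": [0,0,0],"delta_rot": [0,0,0]}
    - {"claw": 0,"xyz": [0,0,0],"delta_rot": [0,0,0]}

```text
time_s: 9.8
tool_pos: [0.5674, 0.1456, 0.1528]
tcp_rot: [0.0, 0.066, 0.998, 0.0]
contact_force: [0.5, -0.3, -0.5]
gripper_width: 0.0158
grasp_force: 30.0
```

Run:
```python
from h import *
from station import bot
pose(bot.get_state()); c=bot.camera("scene"); np.save("pics/scene2.npy",c,allow_pickle=True)
u,v=proj(c,[.567,.141,.12])[0].astype(int); im=c["color"][v-30:v+30,u-40:u+40,::-1].astype(float)
print(u,v); cv2.imwrite("pics/m4.png",cv2.resize(np.clip(im*1.8,0,255).astype(np.uint8),(800,600),interpolation=cv2.INTER_CUBIC))
```

```text
t 9.8 p [0.5674 0.1456 0.1528] yawx 172.49 z [ 0.  0. -1.] F [ 0.54 -0.26 -0.49] M [ 0.001 -0.155  0.019] q [ 0.09  0.85 -0.76  1.75  0.76  0.86  0.42] w 0.0158 g 30.0
374 236
```

View pics/m4.png

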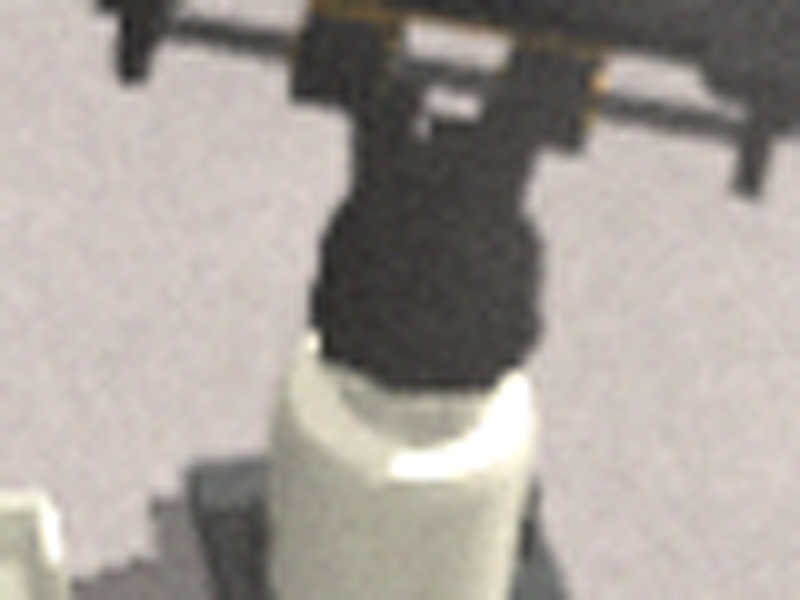

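The cap sits slightly right of the jar axis (about 0.6 px, roughly 2 mm). I'll correct that and go down gently.

play_rows:
  targets:
    - {"claw": 0,"xyz": [0,-0.045,0],"delta_rot": [0,0,0]}
    - {"claw": 0,"xyz": [0,0,0],"delta_rot": [0,0,0]}
    - {"claw": 0,"xyz": [0,0,0.1],"delta_rot": [0,0,0]}
    - {"claw": 0,"xyz": [0,0,0.1],"delta_rot": [0,0,0]}
    - {"claw": 0,"xyz": [0,0,0],"delta_rot": [0,0,0]}
    - {"claw": 0,"xyz": [0,0,0],"delta_rot": [0,0,0]}

```text
time_s: 10.45
tool_pos: [0.5668, 0.1432, 0.1424]
tcp_rot: [-0.0, 0.065, 0.998, -0.0]
contact_force: [-0.9, -0.7, -0.3]
gripper_width: 0.0159
grasp_force: 30.0
```

play_rows:
  targets:
    - {"claw": 0,"xyz": [0,0,0.04],"delta_rot": [0,0,0]}
    - {"claw": 0,"xyz": [0,0,0.04],"delta_rot": [0,0,0]}
    - {"claw": 0,"xyz": [0,0,0],"delta_rot": [0,0,0]}
    - {"claw": 0,"xyz": [0,0,0],"delta_rot": [0,0,0]}

```text
time_s: 10.85
tool_pos: [0.5664, 0.1434, 0.1384]
tcp_rot: [-0.001, 0.065, 0.998, 0.0]
contact_force: [-2.1, 0.6, -1.6]
gripper_width: 0.0156
grasp_force: 30.0
```

```bash
python3 -c "
from h import *
from station import bot
pose(bot.get_state())"
```

```text
t 10.85 p [0.5664 0.1434 0.1384] yawx 172.51 z [-0.001  0.    -1.   ] F [-2.15  0.61 -1.63] M [ 0.277  0.3   -0.105] q [ 0.09  0.87 -0.75  1.76  0.78  0.83  0.4 ] w 0.0156 g 30.0
```

play_rows:
  targets:
    - {"claw": 0,"xyz": [0.025,0,0],"delta_rot": [0,0,0]}
    - {"claw": 0,"xyz": [0,0,0.03],"delta_rot": [0,0,0]}
    - {"claw": 0,"xyz": [0,0,0.03],"delta_rot": [0,0,0]}
    - {"claw": 0,"xyz": [0,0,0],"delta_rot": [0,0,0]}
    - {"claw": 0,"xyz": [0,0,0],"delta_rot": [0,0,0]}

```text
time_s: 11.35
tool_pos: [0.566, 0.1432, 0.1357]
tcp_rot: [0.0, 0.066, 0.998, -0.0]
contact_force: [-0.8, -0.4, -1.8]
gripper_width: 0.0155
grasp_force: 30.0
```

```bash
python3 -c "
from h import *
from station import bot
pose(bot.get_state())"
```

```text
t 11.35 p [0.566  0.1432 0.1357] yawx 172.48 z [ 0. -0. -1.] F [-0.83 -0.45 -1.78] M [ 0.082 -0.136  0.026] q [ 0.08  0.87 -0.74  1.77  0.78  0.82  0.4 ] w 0.0155 g 30.0
```

The rim is below 106 mm with no upward force, so the lugs seem to be in the gaps. Continuing down to feel the seal.

play_rows:
  targets:
    - {"claw": 0,"xyz": [0.01,0,0.03],"delta_rot": [0,0,0]}
    - {"claw": 0,"xyz": [0,0,0.03],"delta_rot": [0,0,0]}
    - {"claw": 0,"xyz": [0,0,0.03],"delta_rot": [0,0,0]}
    - {"claw": 0,"xyz": [0,0,0],"delta_rot": [0,0,0]}
    - {"claw": 0,"xyz": [0,0,0],"delta_rot": [0,0,0]}

```text
time_s: 11.85
tool_pos: [0.5655, 0.1434, 0.1315]
tcp_rot: [0.0, 0.066, 0.998, -0.0]
contact_force: [-0.5, -0.7, 4.1]
gripper_width: 0.0159
grasp_force: 30.0
```

```bash
python3 -c "
from h import *
from station import bot
pose(bot.get_state())"
```

```text
t 11.85 p [0.5655 0.1434 0.1315] yawx 172.48 z [ 0.001 -0.    -1.   ] F [-0.48 -0.7   4.07] M [-0.098 -0.057  0.017] q [ 0.08  0.88 -0.74  1.77  0.79  0.82  0.39] w 0.0159 g 30.0
```

The force matches the spring law (rim about 100 mm, 4 N), so the lugs are in the gaps. Next I'll press below 94 mm.

play_rows:
  targets:
    - {"claw": 0,"xyz": [0,0,0.03],"delta_rot": [0,0,0]}
    - {"claw": 0,"xyz": [0,0,0.03],"delta_rot": [0,0,0]}
    - {"claw": 0,"xyz": [0,0,0.03],"delta_rot": [0,0,0]}
    - {"claw": 0,"xyz": [0,0,0.03],"delta_rot": [0,0,0]}
    - {"claw": 0,"xyz": [0,0,0],"delta_rot": [0,0,0]}
    - {"claw": 0,"xyz": [0,0,0],"delta_rot": [0,0,0]}

```text
time_s: 12.45
tool_pos: [0.5655, 0.1434, 0.126]
tcp_rot: [0.001, 0.066, 0.998, -0.0]
contact_force: [-0.7, -1.7, 10.5]
gripper_width: 0.016
grasp_force: 30.0
```

```bash
python3 -c "
from h import *
from station import bot
pose(bot.get_state())"
```

```text
t 12.45 p [0.5655 0.1434 0.126 ] yawx 172.48 z [ 0.001 -0.    -1.   ] F [-0.67 -1.68 10.46] M [-0.373  0.206 -0.009] q [ 0.08  0.88 -0.73  1.78  0.8   0.81  0.38] w 0.016 g 30.0
```

play_rows:
  targets:
    - {"claw": 0,"xyz": [0,-0.012,0.02],"delta_rot": [0,0,0]}
    - {"claw": 0,"xyz": [0,0,0.02],"delta_rot": [0,0,0]}
    - {"claw": 0,"xyz": [0,0,0],"delta_rot": [0,0,0]}
    - {"claw": 0,"xyz": [0,0,0],"delta_rot": [0,0,0]}

```text
time_s: 12.85
tool_pos: [0.5656, 0.1434, 0.1245]
tcp_rot: [0.001, 0.065, 0.998, 0.0]
contact_force: [-2.0, -1.4, 12.1]
gripper_width: 0.0156
grasp_force: 30.0
```

```bash
python3 -c "
from h import *
from station import bot
pose(bot.get_state())"
```

```text
t 12.85 p [0.5656 0.1434 0.1245] yawx 172.5 z [ 0.002  0.001 -1.   ] F [-1.97 -1.42 12.11] M [-0.342  0.244  0.006] q [ 0.08  0.89 -0.73  1.78  0.8   0.8   0.38] w 0.0156 g 30.0
```

play_rows:
  targets:
    - {"claw": 0,"xyz": [0,0,0],"delta_rot": [0,0,0.4]}
    - {"claw": 0,"xyz": [0,0,0],"delta_rot": [0,0,0.4]}
    - {"claw": 0,"xyz": [0,0,0],"delta_rot": [0,0,0.4]}
    - {"claw": 0,"xyz": [0,0,0],"delta_rot": [0,0,0.4]}
    - {"claw": 0,"xyz": [0,0,0],"delta_rot": [0,0,0]}
    - {"claw": 0,"xyz": [0,0,0],"delta_rot": [0,0,0]}

```text
time_s: 13.45
tool_pos: [0.5659, 0.1439, 0.1246]
tcp_rot: [0.001, 0.176, 0.984, 0.001]
contact_force: [-2.4, -0.9, 12.6]
gripper_width: 0.016
grasp_force: 30.0
```

```bash
python3 -c "
from h import *
from station import bot
pose(bot.get_state())"
```

```text
t 13.45 p [0.5659 0.1439 0.1246] yawx 159.7 z [ 0.003  0.001 -1.   ] F [-2.37 -0.93 12.56] M [-0.162  0.15  -0.059] q [ 0.05  0.87 -0.67  1.78  0.76  0.77  0.2 ] w 0.016 g 30.0
```

Turning freely under the ridge. Continuing clockwise with a small centring shift.

play_rows:
  targets:
    - {"claw": 0,"xyz": [0.015,-0.005,0],"delta_rot": [0,0,0.4]}
    - {"claw": 0,"xyz": [0,0,0],"delta_rot": [0,0,0.4]}
    - {"claw": 0,"xyz": [0,0,0],"delta_rot": [0,0,0.4]}
    - {"claw": 0,"xyz": [0,0,0],"delta_rot": [0,0,0.4]}
    - {"claw": 0,"xyz": [0,0,0],"delta_rot": [0,0,0.4]}
    - {"claw": 0,"xyz": [0,0,0],"delta_rot": [0,0,0.4]}
    - {"claw": 0,"xyz": [0,0,0],"delta_rot": [0,0,0.4]}
    - {"claw": 0,"xyz": [0,0,0],"delta_rot": [0,0,0]}
    - {"claw": 0,"xyz": [0,0,0],"delta_rot": [0,0,0]}

```text
time_s: 14.35
tool_pos: [0.566, 0.1443, 0.1249]
tcp_rot: [0.002, 0.364, 0.931, 0.002]
contact_force: [-0.2, 0.0, 11.9]
gripper_width: 0.0158
grasp_force: 30.0
```

```bash
python3 -c "
from h import *
from station import bot
pose(bot.get_state())"
```

```text
t 14.35 p [0.566  0.1443 0.1249] yawx 137.3 z [ 0.004  0.002 -1.   ] F [-0.21  0.02 11.93] M [-0.003 -0.082 -0.023] q [-0.    0.84 -0.57  1.78  0.67  0.71 -0.12] w 0.0158 g 30.0
```

play_rows:
  targets:
    - {"claw": 0,"xyz": [0,0,0.01],"delta_rot": [0,0,0.4]}
    - {"claw": 0,"xyz": [0,0,0],"delta_rot": [0,0,0.4]}
    - {"claw": 0,"xyz": [0,0,0],"delta_rot": [0,0,0.4]}
    - {"claw": 0,"xyz": [0,0,0],"delta_rot": [0,0,0.4]}
    - {"claw": 0,"xyz": [0,0,0],"delta_rot": [0,0,0.4]}
    - {"claw": 0,"xyz": [0,0,0],"delta_rot": [0,0,0.4]}
    - {"claw": 0,"xyz": [0,0,0],"delta_rot": [0,0,0.4]}
    - {"claw": 0,"xyz": [0,0,0],"delta_rot": [0,0,0]}
    - {"claw": 0,"xyz": [0,0,0],"delta_rot": [0,0,0]}

```text
time_s: 15.25
tool_pos: [0.5662, 0.1442, 0.1244]
tcp_rot: [0.001, 0.538, 0.843, 0.002]
contact_force: [0.4, -0.4, 11.6]
gripper_width: 0.0158
grasp_force: 30.0
```

```bash
python3 -c "
from h import *
from station import bot
pose(bot.get_state())"
```

```text
t 15.25 p [0.5662 0.1442 0.1244] yawx 114.9 z [ 0.004  0.002 -1.   ] F [ 0.38 -0.4  11.61] M [-0.034 -0.088 -0.023] q [-0.06  0.82 -0.47  1.79  0.57  0.67 -0.42] w 0.0158 g 30.0
```

play_rows:
  targets:
    - {"claw": 0,"xyz": [0,0,0],"delta_rot": [0,0,0.3]}
    - {"claw": 0,"xyz": [0,0,0],"delta_rot": [0,0,0.3]}
    - {"claw": 0,"xyz": [0,0,0],"delta_rot": [0,0,0.3]}
    - {"claw": 0,"xyz": [0,0,0],"delta_rot": [0,0,0]}
    - {"claw": 0,"xyz": [0,0,0],"delta_rot": [0,0,0]}

```text
time_s: 15.75
tool_pos: [0.5662, 0.1442, 0.1244]
tcp_rot: [0.001, 0.59, 0.807, 0.002]
contact_force: [-0.5, -0.3, 12.2]
gripper_width: 0.0158
grasp_force: 30.0
```

```bash
python3 -c "
from h import *
from station import bot
pose(bot.get_state())"
```

```text
t 15.75 p [0.5662 0.1442 0.1244] yawx 107.7 z [ 0.005  0.002 -1.   ] F [-0.47 -0.34 12.18] M [-0.063 -0.144  0.022] q [-0.08  0.82 -0.43  1.79  0.53  0.65 -0.51] w 0.0158 g 30.0
```

play_rows:
  targets:
    - {"claw": 0,"xyz": [0,0,0],"delta_rot": [0,0,0.2]}
    - {"claw": 0,"xyz": [0,0,0],"delta_rot": [0,0,0.2]}
    - {"claw": 0,"xyz": [0,0,0],"delta_rot": [0,0,0]}
    - {"claw": 0,"xyz": [0,0,0],"delta_rot": [0,0,0]}

```text
time_s: 16.15
tool_pos: [0.5662, 0.1442, 0.1244]
tcp_rot: [0.001, 0.612, 0.791, 0.002]
contact_force: [-0.8, 0.3, 12.5]
gripper_width: 0.0158
grasp_force: 30.0
```

```bash
python3 -c "
from h import *
from station import bot
pose(bot.get_state())"
```

```text
t 16.15 p [0.5662 0.1442 0.1244] yawx 104.51 z [ 0.005  0.002 -1.   ] F [-0.75  0.3  12.47] M [-0.073 -0.048  0.036] q [-0.09  0.82 -0.42  1.79  0.52  0.64 -0.55] w 0.0158 g 30.0
```

play_rows:
  targets:
    - {"claw": 0,"xyz": [0,0,0],"delta_rot": [0,0,0.15]}
    - {"claw": 0,"xyz": [0,0,0],"delta_rot": [0,0,0.15]}
    - {"claw": 0,"xyz": [0,0,0],"delta_rot": [0,0,0]}
    - {"claw": 0,"xyz": [0,0,0],"delta_rot": [0,0,0]}

```text
time_s: 16.55
tool_pos: [0.5662, 0.1442, 0.1244]
tcp_rot: [0.001, 0.629, 0.778, 0.002]
contact_force: [0.3, 0.2, 11.5]
gripper_width: 0.0157
grasp_force: 30.0
```

```bash
python3 -c "
from h import *
from station import bot
pose(bot.get_state())"
```

```text
t 16.55 p [0.5662 0.1442 0.1244] yawx 102.12 z [ 0.005  0.002 -1.   ] F [ 0.27  0.17 11.52] M [-0.029 -0.055  0.052] q [-0.09  0.81 -0.41  1.79  0.5   0.64 -0.59] w 0.0157 g 30.0
```

play_rows:
  targets:
    - {"claw": 0,"xyz": [0,0,0],"delta_rot": [0,0,0.15]}
    - {"claw": 0,"xyz": [0,0,0],"delta_rot": [0,0,0.15]}
    - {"claw": 0,"xyz": [0,0,0],"delta_rot": [0,0,0]}
    - {"claw": 0,"xyz": [0,0,0],"delta_rot": [0,0,0]}

```text
time_s: 16.95
tool_pos: [0.5659, 0.1442, 0.1244]
tcp_rot: [0.001, 0.644, 0.765, 0.002]
contact_force: [-1.2, 0.5, 12.2]
gripper_width: 0.0159
grasp_force: 30.0
```

```bash
python3 -c "
from h import *
from station import bot
pose(bot.get_state())"
```

```text
t 16.95 p [0.5659 0.1442 0.1244] yawx 99.76 z [ 0.004  0.002 -1.   ] F [-1.19  0.54 12.23] M [-0.064  0.036  0.214] q [-0.1   0.81 -0.4   1.79  0.49  0.64 -0.62] w 0.0159 g 30.0
```

The twist rises to 0.21 N·m, which is the end stop. One small nudge to confirm.

play_rows:
  targets:
    - {"claw": 0,"xyz": [0,0,0],"delta_rot": [0,0,0.08]}
    - {"claw": 0,"xyz": [0,0,0],"delta_rot": [0,0,0]}
    - {"claw": 0,"xyz": [0,0,0],"delta_rot": [0,0,0]}

```text
time_s: 17.25
tool_pos: [0.5659, 0.1442, 0.1244]
tcp_rot: [0.001, 0.648, 0.761, 0.002]
contact_force: [0.5, 0.1, 12.0]
gripper_width: 0.0158
grasp_force: 30.0
```

```bash
python3 -c "
from h import *
from station import bot
pose(bot.get_state())"
```

```text
t 17.25 p [0.5659 0.1442 0.1244] yawx 99.15 z [ 0.004  0.002 -1.   ] F [ 0.46  0.1  11.96] M [-0.088  0.017  0.308] q [-0.1   0.81 -0.39  1.79  0.49  0.64 -0.62] w 0.0158 g 30.0
```

Firm stop at 0.31 N·m, total turn 73°. I'll ease upward so the lugs seat in the notches.

play_rows:
  targets:
    - {"claw": 0,"xyz": [0,0,-0.02],"delta_rot": [0,0,0]}
    - {"claw": 0,"xyz": [0,0,-0.02],"delta_rot": [0,0,0]}
    - {"claw": 0,"xyz": [0,0,-0.02],"delta_rot": [0,0,-0.05]}
    - {"claw": 0,"xyz": [0,0,-0.02],"delta_rot": [0,0,-0.05]}
    - {"claw": 0,"xyz": [0,0,0],"delta_rot": [0,0,0]}
    - {"claw": 0,"xyz": [0,0,0],"delta_rot": [0,0,0]}

```text
time_s: 17.85
tool_pos: [0.5657, 0.144, 0.1274]
tcp_rot: [0.0, 0.644, 0.765, 0.002]
contact_force: [3.6, 2.6, 5.3]
gripper_width: 0.0155
grasp_force: 30.0
```

```bash
python3 -c "
from h import *
from station import bot
pose(bot.get_state())"
```

```text
t 17.85 p [0.5657 0.144  0.1274] yawx 99.86 z [ 0.003  0.002 -1.   ] F [3.56 2.56 5.35] M [ 0.519 -0.815  0.093] q [-0.1   0.81 -0.4   1.79  0.49  0.64 -0.61] w 0.0155 g 30.0
```

play_rows:
  targets:
    - {"claw": 0.5,"xyz": [0,0,0],"delta_rot": [0,0,0]}
    - {"claw": 0.5,"xyz": [0,0,0],"delta_rot": [0,0,0]}
    - {"claw": 0.5,"xyz": [0,0,0],"delta_rot": [0,0,0]}
    - {"claw": 0.5,"xyz": [0,0,0],"delta_rot": [0,0,0]}
    - {"claw": 0.5,"xyz": [0,0,-0.1],"delta_rot": [0,0,0]}
    - {"claw": 0.5,"xyz": [0,0,-0.3],"delta_rot": [0,0,0]}
    - {"claw": 0.5,"xyz": [0,0,-0.5],"delta_rot": [0,0,0]}
    - {"claw": 0.5,"xyz": [0,0,-0.5],"delta_rot": [0,0,0]}
    - {"claw": 0.5,"xyz": [0,0,-0.5],"delta_rot": [0,0,0]}
    - {"claw": 0.5,"xyz": [0,0,-0.5],"delta_rot": [0,0,0]}
    - {"claw": 0.5,"xyz": [0,0,-0.3],"delta_rot": [0,0,0]}
    - {"claw": 0.5,"xyz": [0,0,0],"delta_rot": [0,0,0]}
    - {"claw": 0.5,"xyz": [0,0,0],"delta_rot": [0,0,0]}

```text
time_s: 19.15
tool_pos: [0.5642, 0.1426, 0.2614]
tcp_rot: [0.0, 0.644, 0.765, -0.0]
contact_force: [-1.2, 0.0, -0.1]
gripper_width: 0.0441
grasp_force: 0.0
```

Run:
```python
from h import *
from station import bot
pose(bot.get_state()); ims=[]
for n,hw in(("scene",30),("top",40)):
    c=bot.camera(n); np.save(f"pics/{n}3.npy",c,allow_pickle=True)
    u,v=proj(c,[.567,.143,.12])[0].astype(int); im=c["color"][v-hw:v+hw,u-hw:u+hw,::-1].astype(float)
    print(n,u,v); ims.append(cv2.resize(np.clip(im*2,0,255).astype(np.uint8),(400,400),interpolation=cv2.INTER_CUBIC))
cv2.imwrite("pics/m5.png",np.hstack(ims))
```

```text
t 19.15 p [0.5642 0.1426 0.2614] yawx 99.84 z [-0. -0. -1.] F [-1.21  0.05 -0.07] M [-0.017 -0.1    0.009] q [-0.04  0.64 -0.5   1.66  0.36  0.94 -0.5 ] w 0.0441 g 0.0
scene 375 236
top 253 233
```

View pics/m5.png

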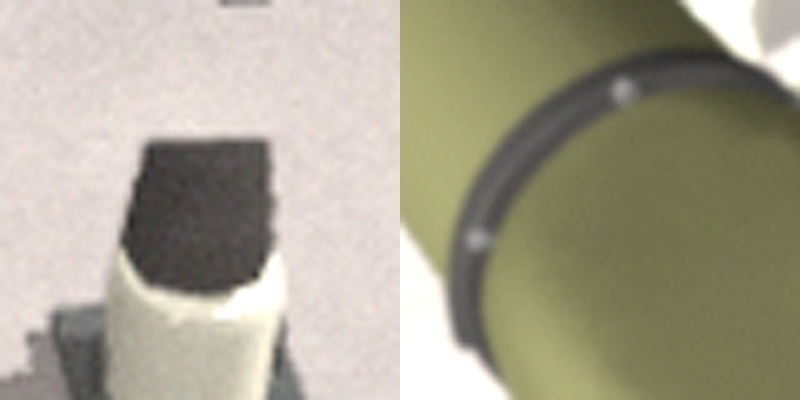

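The cap sits level on the jar with its bar across, roughly along y, and the gripper clear. The bar's top edge is at crop row 140 and the rim's lowest point at row 297. I'll check the height and that the bystanders haven't moved, then hand in.

Run:
```python
from h import *
a,c=load("scene0"),load("scene3")
print("pred rim front/bar top @97,@102:",[np.round(proj(c,[[.6,.143,z],[.559,.143,z+.054]])[:,1],1) for z in(.097,.102)],"meas 250.5, 227")
g=c["color"].astype(int).max(2); print(g[222:254,375].tolist())
d=np.abs(a["color"].astype(int)-c["color"].astype(int)).max(2)>35
n,l,st,ce=cv2.connectedComponentsWithStats(d.astype(np.uint8))
print([(st[i].tolist()) for i in range(1,n) if st[i,4]>12])
```

```text
pred rim front/bar top @97,@102: [array([250.2, 226.3]), array([249., 225.])] meas 250.5, 227
[116, 117, 117, 119, 101, 56, 40, 40, 43, 37, 36, 35, 37, 39, 40, 39, 39, 39, 40, 41, 37, 40, 39, 38, 37, 36, 37, 37, 73, 111, 119, 117]
[[321, 0, 53, 20, 826], [375, 0, 5, 5, 17], [132, 6, 22, 22, 288], [304, 6, 7, 7, 14], [310, 11, 8, 6, 20], [286, 14, 9, 3, 15], [324, 16, 65, 53, 1291], [290, 21, 40, 45, 979], [385, 41, 33, 30, 202], [140, 42, 7, 8, 31], [143, 55, 23, 9, 81], [131, 62, 42, 50, 621], [173, 76, 17, 34, 242], [365, 78, 58, 128, 3624], [65, 139, 12, 9, 37], [82, 143, 14, 12, 69], [52, 151, 15, 12, 78], [227, 163, 16, 4, 19], [46, 172, 231, 167, 10566], [115, 180, 9, 4, 22], [23, 188, 51, 11, 111], [363, 227, 23, 26, 455], [232, 237, 33, 30, 575], [314, 268, 17, 12, 77]]
```

Run:
```python
from h import *
f=lambda n:cv2.resize(np.clip(load(n)["color"][180:330,150:420,::-1]*1.5,0,255).astype(np.uint8),(540,300))
cv2.imwrite("pics/m6.png",np.vstack([f("scene0"),f("scene3")]))
```

```text
(no output)
```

View pics/m6.png

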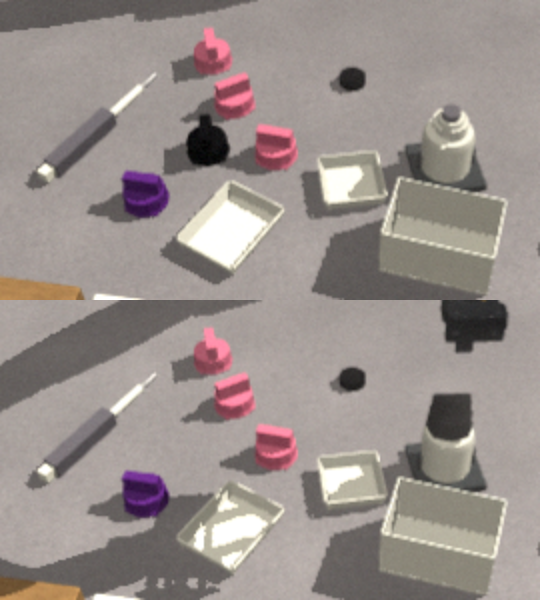

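Before and after match: only the cap has moved, and it now sits on the jar at (450,415). The other differences are shadows. Handing in.

```bash
python3 -c "
from station import bot
print(bot.sign_off())"
```

```text
the job is handed in; nothing more can be done
None
```

The black cap is on the jar, turned clockwise to the end stop and sprung up to about its locked height of 97 mm; the gripper is clear, nothing else moved, and the job is handed in (the sign-off gave no verdict).

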